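# Restock the empty shelf lane with the tall bottle

## Task

Slide the tall slim sauce bottle across the counter into the one empty lane of the lane rack, right back until it stands against the rack's back stop. Push it with the fingers low on its body so that it stays upright and on the counter all the way: do not lift, carry or tip it. Leave the products already in the other lanes, and everything else on the counter, where they are, and finish with the bottle standing free.

Things in the scene. Friction and masses are not known exactly. Their poses are not given: they have to be found in the camera images.
- tall_bottle: Tall slim round sauce bottle (amber, paper label, black cap), the tallest thing on the counter: 235 mm high, body 58 mm in diameter up to 135 mm, shoulders narrowing to a 24 mm neck above 175 mm, cap 28 mm. 0.3 to 0.5 kg, centre of mass about 85 mm up. Slides when pushed below about 30 mm, may tip when pushed higher. Origin: centre of its underside; z up.
- rack: Fixed lane rack, no floor: white back stop bar (40 mm high, 268 wide) and 4 aluminium dividers (4 mm thick, 28 high) reaching 120 mm from it towards the robot: 3 lanes, 84 mm clear, open to the robot, centres at y = -88, 0, 88 mm; one is empty. Origin: on the counter, middle of the stop's front face. x along the lanes into the stop, y to the left.
- liner: Thin (1 mm, flat, cannot be felt) black rubber liner, 105 x 70 mm, lying in the empty lane. Origin: on the counter on that lane's centre line, 30 mm in front of the stop's face, where the bottle's centre comes to stand (29 mm in front). x along the lane into the stop, y across it.
- jar: Squat glass jar, 62 mm in diameter, 105 mm high, standing in one of the other lanes against the stop. Leave it. Origin: centre of its underside.
- can: Food can, 62 mm in diameter, 110 mm high, standing in one of the other lanes against the stop. Leave it. Origin: centre of its underside.
- tub_a: Instant-noodle tub, black with white lid, 94 mm in diameter, 93 mm high, at the left. Leave it. Origin: centre of its underside.
- tub_b: A second such tub, 94 mm in diameter, 93 mm high, at the left. Leave it. Origin: centre of its underside.
- short_bottle: Short white bottle, 60 mm in diameter, 150 mm high, at the right. Leave it. Origin: centre of its underside.
- biscuit_carton: Flat cardboard carton, 60 x 150 x 45 mm high, at the right. Leave it. Origin: centre of its underside, long side along its y.
- price_gun: Grey and black pricing gun lying on the counter at the left, about 130 x 110 mm, 40 mm high. Leave it. Origin: under its barrel's centre.

How it is judged:
By the outcome, as a careful person would: the job done as asked, in the order asked, and still so for the second after the job is handed in, with the robot touching nothing.
It also fails if it takes over 58 s, if anything falls off the work surface, if the arm or the gripper's body presses on something with over 40 N, if the wrist force passes 120 N, or if a joint passes its speed limit or range.

## Robot

A 6-joint arm with a two-finger parallel gripper is mounted at the origin on the work surface. World frame = base frame: x ahead of the robot, y to its left, z up, the work surface at z = 0. Lengths are in m, angles in degrees, forces in N, time in s.
With the tool pointing down it reaches from about 0.4 to 0.825 m from the base axis. Payload 7 kg.
Tool frame: the origin (TCP) lies midway between the tips of the shut fingers; the grasp point (between the pads) lies 19 mm behind it; z points along the fingers, y is the line along which they close (so a half turn about z gives the same grasp; the last joint's range is limited). The gripper opens to 88 mm and grips with 3 to 60 N. Pads are 19 mm wide; open, the fingers measure 130 mm over their backs; the gripper's body (78 mm by 193 mm) begins 47 mm behind the grasp point.
Start: joints at [-55.227, 20.546, 0.682, 0, -70.136, -16.507], TCP at [0.212, -0.641, 0.227] pointing down, gripper open.
Joint ranges: [-176.03, 176.03], [-82.01, 121.73], [-58.28, 71.71], [-173.87, 95.51], [-174.79, -0.11], [-173.66, 173.66]. Speed limits (degrees/s): [136.94, 136.94, 172.46, 180, 180, 180].

## Interface

Orientations are given as a 3x3 rotation matrix whose columns are the frame's x, y, z axes.
In Python, from rig import robot gives the robot as it stands. Calls block until the motion is done:
- robot.goto(position, orientation): joint-space move of the TCP to a pose.
- robot.servo_line(position, ori=None, speed=0.15): straight line of the TCP; ori=None keeps the orientation; speed is the mean speed in m/s.
- robot.movej(angles): joint-space move.
- robot.move_gripper(opening): opening from 0.0 (shut) to 1.0 (fully open); the grip force is fixed at half the most; returns when the fingers have stopped.
- robot.dwell(seconds).
- robot.ik(position, orientation): joint angles nearest the present ones, or None.
- robot.grab_frame(name): name is "side" or "top" or "wrist"; returns (picture, depth): 480x640x3 uint8, red, green, blue; 480x640 float32, m along the optical axis (not along the pixel's ray), 0 where there is no reading.
- robot.camera_info(name): a dict with "vfov" (degrees; the focal length in pixels is half the picture's height over the tangent of half this angle, whatever the lens; pixels are square), "cx", "cy" (the principal point, pixels), "view" (4x4, takes a point from world to camera coordinates); the wrist camera has in their place "T_tool_cam" (4x4, takes a point from camera to tool coordinates, whose origin is the TCP and whose axes are the flange's). Camera axes: x right, y down, z forward; pixel columns grow to the right and rows downward; lengths in m; the calibration is good to about 2 mm. A picture is of the moment at which its call begins: read the wrist's pose just before it. camera_info takes no time and is no camera call.
A pose or a line that the arm cannot do raises robot.Unreachable and nothing moves.
- robot.job_done(): hands the job in; it is judged then, once.
Readings, each from a call of its own:
- robot.read_t(): time.
- robot.read_qpos(): joint angles.
- robot.read_qvel(): joint speeds.
- robot.read_effort(): joint torques, N m.
- robot.read_position(): TCP position.
- robot.read_tcp_rot(): TCP orientation.
- robot.read_force(): force on the tool from outside, world axes, zero at the start.
- robot.read_ft_torque(): the same for the moment, N m.
- robot.read_grip_width(): opening from 0.0 (shut) to 1.0 (fully open).
- robot.read_finger_force(): force on a finger pad.
Only numpy, scipy, OpenCV 4.12 (cv2) and the standard library are available. Lean on these libraries where they do the work, as an engineer would, in place of code of your own. Each camera call takes 0.05 s, during which the arm holds its last target. There are 200 camera calls.

## Working session

There is one attempt and no reset: what is moved stays moved. The work goes in short steps, each a Python script; the robot and the scene stay as the last script left them, time stands still between calls to the robot, and variables do not carry over. Pictures are saved under pics/ and viewed, at most 10 in all, crops included, and the job is handed in when it is done.

```bash
ls; mkdir -p pics; cat > h.py <<'E'
import numpy as np, cv2
from rig import robot
def cam(name):
    i=robot.camera_info(name); f=240/np.tan(np.radians(i["vfov"])/2)
    return i,f
def cloud(name,d):
    i,f=cam(name); v,u=np.mgrid[0:480,0:640]
    P=np.stack([(u-i["cx"])/f*d,(v-i["cy"])/f*d,d],-1)
    T=np.linalg.inv(np.array(i["view"])); return P@T[:3,:3].T+T[:3,3]
E
python3 - <<'E'
from h import *
for n in("top","side"):
    p,d=robot.grab_frame(n); cv2.imwrite(f"pics/{n}0.png",p[:,:,::-1]); np.savez(f"{n}0.npz",p=p,d=d)
    print(n,robot.camera_info(n),(d>0).mean())
print(robot.read_t())
E
```

```text
pics
top {'vfov': 47.03838731190295, 'cx': 321.59106067434806, 'cy': 233.75580250694233, 'view': array([[-0.02766542, -0.99960635, -0.00466665,  0.02677041],
       [-0.99467413,  0.027992  , -0.09919583,  0.5094861 ],
       [ 0.09928741,  0.0018975 , -0.99505699,  1.18909547],
       [ 0.        ,  0.        ,  0.        ,  1.        ]])} 0.99607421875
side {'vfov': 57.44298243610052, 'cx': 321.01512768740935, 'cy': 236.80005384664463, 'view': array([[-0.83203809, -0.55469025, -0.00559896,  0.44603789],
       [-0.34280992,  0.52209942, -0.78095682,  0.17747436],
       [ 0.43611235, -0.64786644, -0.62455992,  1.00633054],
       [ 0.        ,  0.        ,  0.        ,  1.        ]])} 0.9959895833333333
0.1
```

View pics/top0.png

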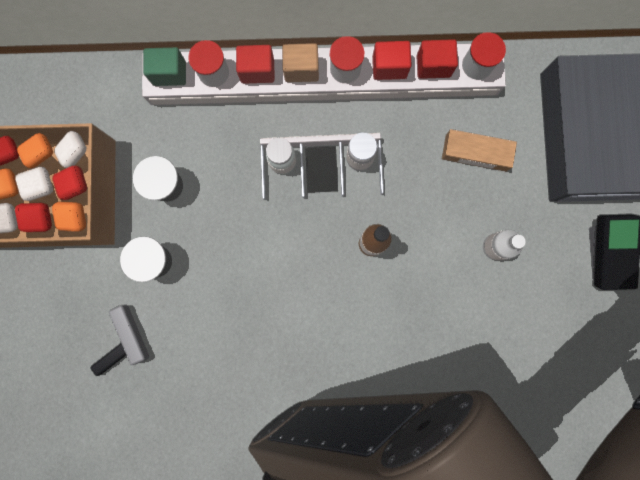

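View pics/side0.png

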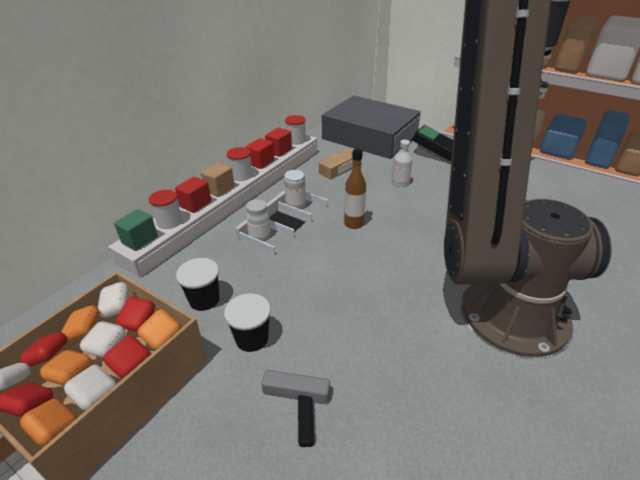

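The top view shows the empty middle lane with its black liner at about (321,168), and jar and can at (282,153) and (362,150). The bottle cap is at (381,233), just in front of the right lane. The side view agrees, with the bottle at (355,195).

```bash
python3 - <<'E'
from h import *
for n in("top","side"):
    z=np.load(n+"0.npz");p=z["p"];W=cloud(n,z["d"]);hsv=cv2.cvtColor(p,cv2.COLOR_RGB2HSV)
    v,u=np.mgrid[0:480,0:640]
    box=(lambda a,b,c,d:(u>=a)&(u<=c)&(v>=b)&(v<=d))
    B=box(350,215,400,265) if n=="top" else box(335,145,375,235)
    Q=W[B]; 
    print(n,"table z",np.median(W[box(420,300,460,330) if n=="top" else box(380,260,420,300)],0))
    for lo,hi in((.01,.05),(.05,.09),(.09,.13),(.14,.17),(.175,.205),(.215,.26)):
        s=Q[(Q[:,2]>lo)&(Q[:,2]<hi)]
        if len(s)>5: print(lo,len(s),s.min(0).round(4),s.max(0).round(4))
    R=W[(W[...,2]>.012)&(W[...,2]<.26)&(W[...,0]>.55)&(W[...,0]<.9)&(abs(W[...,1])<.3)]
    if n=="top":
        m=(hsv[...,2]<60)&box(295,135,350,200)
        cs=max(cv2.findContours(m.astype(np.uint8),0,2)[0],key=cv2.contourArea)
        r=cv2.minAreaRect(cs);print(r)
        bp=cv2.boxPoints(r); i,f=cam(n);T=np.linalg.inv(i["view"])
        def ray(px,h):
            d=T[:3,:3]@[(px[0]-i["cx"])/f,(px[1]-i["cy"])/f,1];return T[:3,3]+d*(h-T[2,3])/d[2]
        for q in list(bp)+[r[0]]: print("liner",ray(q,.001).round(4))
        # stop bar ends + divider front ends (approx pixel)
        for q,h in(((262,142),.04),((380,137),.04),((265,197),.028),((304,195),.028),((342,193),.028),((382,191),.028)):print(q,ray(q,h).round(4))
        c=box(370,222,392,245)&(hsv[...,2]<60); print("cap px",u[c].mean(),v[c].mean(),ray((u[c].mean(),v[c].mean()),.235))
        cv2.imwrite("pics/topcrop.png",cv2.resize(p[110:270,240:420,::-1],None,fx=4,fy=3.75*4/3.75*0.9375,interpolation=2))
E
```

```text
top table z [ 0.32457824 -0.24457339 -0.00088359]
0.01 35 [ 0.4596 -0.1046  0.0106] [ 0.4967 -0.0681  0.0496]
0.05 46 [ 0.4592 -0.1065  0.0534] [ 0.5028 -0.068   0.0897]
0.09 62 [ 0.459  -0.1134  0.0935] [ 0.5063 -0.068   0.1291]
0.14 318 [ 0.461  -0.1235  0.1401] [ 0.5148 -0.0696  0.17  ]
0.175 19 [ 0.4761 -0.1035  0.1751] [ 0.4932 -0.0847  0.1935]
0.215 194 [ 0.4745 -0.1111  0.2156] [ 0.5006 -0.0838  0.2389]
((320.93621826171875, 169.76641845703125), (41.885414123535156, 29.107547760009766), 85.03025817871094)
liner [0.7052 0.046  0.001 ]
liner [ 0.7091 -0.0203  0.001 ]
liner [ 0.6125 -0.0256  0.001 ]
liner [0.6085 0.0401 0.001 ]
liner [0.6586 0.01   0.001 ]
(262, 142) [0.7163 0.1387 0.04  ]
(380, 137) [ 0.7201 -0.1227  0.04  ]
(265, 197) [0.595  0.1355 0.028 ]
(304, 195) [0.597  0.0491 0.028 ]
(342, 193) [ 0.5991 -0.0351  0.028 ]
(382, 191) [ 0.6011 -0.1238  0.028 ]
cap px 382.7837837837838 233.72972972972974 [ 0.48603578 -0.0991463   0.235     ]
side table z [0.26890343 0.044862   0.00065239]
0.01 695 [ 0.4565 -0.5113  0.01  ] [ 0.7389 -0.066   0.0499]
0.05 243 [ 0.4543 -0.3133  0.0501] [ 0.6799 -0.0652  0.09  ]
0.09 267 [ 0.4555 -0.1125  0.0901] [ 0.5111 -0.0645  0.13  ]
0.14 219 [ 0.4573 -0.1115  0.14  ] [ 0.5069 -0.0698  0.1697]
0.175 92 [ 0.4723 -0.1039  0.1753] [ 0.4951 -0.0832  0.2046]
0.215 112 [ 0.4708 -0.1094  0.2157] [ 0.4979 -0.0811  0.2385]
```

View pics/topcrop.png

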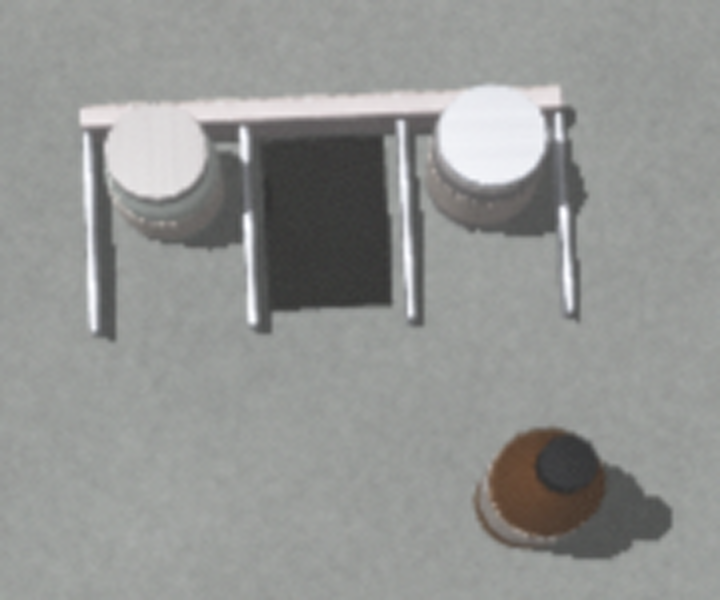

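The crop gives the divider tips and backs clearly, and the rack is yawed about 1°. The bottle is at about (0.486, -0.096) in both views. Next I check the refined rack frame and the reach for a tool tilted back 40°, which keeps the gripper body clear of the tall bottle.

```bash
cat >> h.py <<'E'
def ray(name,px,h):
    i,f=cam(name);T=np.linalg.inv(i["view"])
    d=T[:3,:3]@[(px[0]-i["cx"])/f,(px[1]-i["cy"])/f,1];return T[:3,3]+d*(h-T[2,3])/d[2]
def ori(head,tilt=40,flip=1):
    c,s=np.cos(np.radians(head)),np.sin(np.radians(head)); a=np.radians(tilt)
    z=np.array([np.sin(a)*c,np.sin(a)*s,-np.cos(a)]); y=flip*np.array([s,-c,0.])
    return np.column_stack([np.cross(y,z),y,z])
E
python3 - <<'E'
from h import *
cr=lambda x,y:(240+x/4-.4,110+y/3.75-.4)
F=[ray("top",cr(*q),.028) for q in((97,330),(257,325),(414,320),(572,313))]
K=[ray("top",cr(*q),.028) for q in((88,130),(245,126),(400,120),(560,112))]
S=[ray("top",cr(*q),.040) for q in((82,126),(560,107))]
for f,k in zip(F,K): print(f.round(4),k.round(4),np.degrees(np.arctan2(k[1]-f[1],k[0]-f[0])).round(2))
print("stop",S[0].round(4),S[1].round(4),np.degrees(np.arctan2(S[1][0]-S[0][0],S[0][1]-S[1][1])))
y=np.array([q[1] for q in F]);print(np.diff(y), "expect -.088", F[0][0]-F[3][0])
print(robot.camera_info("wrist"),robot.read_tcp_rot().round(3))
for fl in(1,-1):
    for h,p in((80,(.48,-.2,.2)),(80,(.48,-.17,.012)),(80,(.5,-.03,.012)),(1,(.42,.005,.15)),(1,(.44,.005,.012)),(1,(.46,.005,.012)),(1,(.65,.008,.012))):
        for t in (35,40):
            q=robot.ik(p,ori(h,t,fl)); print(fl,h,p,t,None if q is None else np.round(q,0))
E
```

```text
[0.5938 0.1381 0.028 ] [0.7145 0.141  0.028 ] 1.4
[0.5942 0.0495 0.028 ] [0.7144 0.0532 0.028 ] 1.8
[ 0.5947 -0.0374  0.028 ] [ 0.7155 -0.0334  0.028 ] 1.9
[ 0.5964 -0.1249  0.028 ] [ 0.7178 -0.1229  0.028 ] 0.95
stop [0.7137 0.143  0.04  ] [ 0.7175 -0.1217  0.04  ] 0.823303590164155
[-0.08857702 -0.08690078 -0.08748331] expect -.088 -0.0026690162962544894
{'vfov': 59.18680203216431, 'cx': 320.1238786263114, 'cy': 244.4778049086762, 'T_tool_cam': array([[-2.96473031e-04, -9.59827158e-01, -2.80591764e-01,
         7.51045840e-02],
       [ 9.99999931e-01, -3.47745357e-04,  1.32941989e-04,
        -1.13373933e-04],
       [-2.25175814e-04, -2.80591705e-01,  9.59827195e-01,
        -1.58797713e-01],
       [ 0.00000000e+00,  0.00000000e+00,  0.00000000e+00,
         1.00000000e+00]])} [[-0.95  -0.313 -0.001]
 [-0.313  0.95   0.001]
 [ 0.     0.001 -1.   ]]
1 80 (0.48, -0.2, 0.2) 35 [ -28.   18.   -2.  -33.  -83. -154.]
1 80 (0.48, -0.2, 0.2) 40 [ -31.   20.   -1.  -37.  -87. -151.]
1 80 (0.48, -0.17, 0.012) 35 [ -26.   30.  -12.  -38.  -64. -142.]
1 80 (0.48, -0.17, 0.012) 40 [ -29.   3
[... 487 characters left out ...]

-1 80 (0.48, -0.2, 0.2) 35 [-28.  18.  -2. -33. -83.  26.]
-1 80 (0.48, -0.2, 0.2) 40 [-31.  20.  -1. -37. -87.  29.]
-1 80 (0.48, -0.17, 0.012) 35 [-26.  30. -12. -38. -64.  38.]
-1 80 (0.48, -0.17, 0.012) 40 [-29.  32. -10. -41. -69.  41.]
-1 80 (0.5, -0.03, 0.012) 35 [-12.  26. -18. -44. -56.  31.]
-1 80 (0.5, -0.03, 0.012) 40 [-16.  28. -17. -47. -61.  36.]
-1 1 (0.42, 0.005, 0.15) 35 None
-1 1 (0.42, 0.005, 0.15) 40 None
-1 1 (0.44, 0.005, 0.012) 35 None
-1 1 (0.44, 0.005, 0.012) 40 [ -25.   10.  -51. -116.  -18.   48.]
-1 1 (0.46, 0.005, 0.012) 35 None
-1 1 (0.46, 0.005, 0.012) 40 [ -22.   11.  -49. -116.  -17.   45.]
-1 1 (0.65, 0.008, 0.012) 35 None
-1 1 (0.65, 0.008, 0.012) 40 None
```

```bash
python3 - <<'E'
from h import *
for z in(.014,.02):
  for h in(-30,-15,1,15,30,50):
    for p in((.46,.006),(.55,.006),(.61,.007),(.65,.008)):
        r=[]
        for t in range(0,71,5):
            q=robot.ik((*p,z),ori(h,t,-1))
            if q is not None: r.append((t,int(q[3]),int(q[4])))
        print(z,h,p,r)
E
```

```text
0.014 -30 (0.46, 0.006) [(0, 0, -33), (5, 9, -25)]
0.014 -30 (0.55, 0.006) [(0, 0, -38), (5, 7, -30), (10, 22, -22), (15, 61, -12)]
0.014 -30 (0.61, 0.007) [(0, 0, -41), (5, 6, -34), (10, 18, -26)]
0.014 -30 (0.65, 0.008) [(0, 0, -44), (5, 6, -36), (10, 16, -28), (20, 83, -12)]
0.014 -15 (0.46, 0.006) [(0, 0, -33), (5, 8, -25)]
0.014 -15 (0.55, 0.006) [(0, 0, -38), (5, 6, -30), (10, 18, -20), (35, -163, -13)]
0.014 -15 (0.61, 0.007) [(0, 0, -41), (5, 5, -33), (10, 14, -24), (15, 45, -11), (35, -169, -11), (40, -173, -24)]
0.014 -15 (0.65, 0.008) [(0, 0, -44), (5, 4, -36), (10, 12, -27), (15, 33, -15), (35, -173, -10)]
0.014 1 (0.46, 0.006) [(0, 0, -33), (5, 5, -25), (10, 18, -14), (40, -114, -15)]
0.014 1 (0.55, 0.006) [(0, 0, -38), (5, 3, -30), (10, 10, -20), (45, -132, -27), (50, -140, -44)]
0.014 1 (0.61, 0.007) [(0, 0, -41), (5, 2, -33), (10, 8, -24), (15, 23, -12), (45, -131, -21), (50, -142, -37), (55, -145, -51), (60, -146, -66), (65, -146, -80)]
0.014 1 (0.65, 0.008) [(0, 0, -44), (5, 2, -36), (10, 6, -27), (15, 17, -16), (45, -127, -16), (50, -142, -32), (55, -147, -46), (60
[... 6204 characters left out ...]
-17, -30), (20, -25, -30), (25, -35, -31), (30, -44, -33), (35, -53, -36), (40, -60, -40), (45, -67, -45), (50, -72, -50), (55, -76, -55), (60, -79, -60), (65, -82, -65), (70, -84, -70)]
0.02 50 (0.61, 0.007) [(0, 0, -42), (5, -4, -38), (10, -9, -35), (15, -16, -33), (20, -24, -32), (25, -33, -33), (30, -42, -34), (35, -50, -37), (40, -58, -40), (45, -65, -44), (50, -71, -49), (55, -76, -54), (60, -80, -59), (65, -83, -64), (70, -85, -69)]
0.02 50 (0.65, 0.008) [(0, 0, -45), (5, -4, -41), (10, -9, -38), (15, -15, -35), (20, -23, -34), (25, -31, -34), (30, -40, -35), (35, -48, -37), (40, -57, -40), (45, -64, -44), (50, -70, -48), (55, -75, -53), (60, -80, -58), (65, -83, -63), (70, -86, -68)]
```

```bash
python3 - <<'E'
from h import *
for x in (.44,.46,.48,.50,.53,.56,.59,.62,.65,.66):
    s=f"{x}: "
    for h in (1,3,5,7,10,15):
        r=[t for t in range(36,60,2) if robot.ik((x,.004,.013),ori(h,t,1)) is not None]
        s+=f" {h}:{r[0]}-{r[-1]}({len(r)})" if r else f" {h}:-"
    print(s)
for h,p in((75,(.45,-.2,.26)),(75,(.47,-.16,.013)),(75,(.49,-.04,.013)),(15,(.44,0,.05)),(15,(.40,0,.2))):
    for t in(40,45,50):
        q=robot.ik(p,ori(h,t,1)); print(h,p,t,None if q is None else np.round(q))
E
```

```text
0.44:  1:38-42(3) 3:38-44(4) 5:38-44(4) 7:38-46(5) 10:38-48(6) 15:36-54(10)
0.46:  1:40-44(3) 3:40-44(3) 5:40-46(4) 7:40-48(5) 10:40-50(6) 15:36-56(11)
0.48:  1:40-44(3) 3:40-46(4) 5:40-48(5) 7:38-50(7) 10:40-52(7) 15:36-58(11)
0.5:  1:40-46(4) 3:40-48(5) 5:40-50(6) 7:40-52(7) 10:38-54(9) 15:36-58(11)
0.53:  1:40-50(6) 3:40-50(6) 5:40-52(7) 7:40-56(9) 10:38-58(11) 15:36-58(12)
0.56:  1:42-52(6) 3:42-56(8) 5:40-58(10) 7:42-58(9) 10:42-58(9) 15:36-58(11)
0.59:  1:42-58(9) 3:42-58(9) 5:42-58(9) 7:42-58(9) 10:40-58(10) 15:36-58(11)
0.62:  1:44-58(8) 3:44-58(8) 5:44-58(8) 7:44-58(8) 10:40-58(9) 15:36-58(11)
0.65:  1:44-58(8) 3:44-58(8) 5:44-58(8) 7:42-58(9) 10:42-58(9) 15:36-58(11)
0.66:  1:44-58(8) 3:44-58(8) 5:44-58(8) 7:42-58(9) 10:42-58(9) 15:36-58(11)
75 (0.45, -0.2, 0.26) 40 [ -33.   14.   -1.  -38.  -90. -157.]
75 (0.45, -0.2, 0.26) 45 [ -36.   16.    0.  -41.  -93. -154.]
75 (0.45, -0.2, 0.26) 50 [ -39.   18.    1.  -45.  -96. -151.]
75 (0.47, -0.16, 0.013) 40 [ -30.   30.  -13.  -43.  -66. -140.]
75 (0.47, -0.16, 0.013) 45 [ -33.   33.  -11.  -46.  -70. -136.]
75 (0.47, -0.16, 0.013) 50 [ -36.   36.   -9.  -48.  -74. -133.]
75 (0.49, -0.04, 0.013) 40 [ -18.   27.  -19.  -49.  -58. -145.]
75 (0.49, -0.04, 0.013) 45 [ -22.   30.  -17.  -52.  -63. -140.]
75 (0.49, -0.04, 0.013) 50 [ -25.   32.  -16.  -55.  -67. -135.]
15 (0.44, 0, 0.05) 40 [  4.   2. -46. -67.  -8. 165.]
15 (0.44, 0, 0.05) 45 [ -21.    5.  -46.  -90.  -24. -153.]
15 (0.44, 0, 0.05) 50 [ -36.   11.  -50. -100.  -37. -129.]
15 (0.4, 0, 0.2) 40 None
15 (0.4, 0, 0.2) 45 None
15 (0.4, 0, 0.2) 50 None
```

```bash
cat >> h.py <<'E'
ax=lambda x:.0063+(x-.594)*.022
def u(h): return np.array([np.cos(np.radians(h)),np.sin(np.radians(h)),0])
E
python3 - <<'E'
from h import *
z=np.load("top0.npz");W=cloud("top",z["d"]).reshape(-1,3)
s=W[(W[:,2]>.05)&(W[:,0]>.4)&(W[:,0]<.56)&(W[:,1]<-.25)&(W[:,1]>-.45)];print("short",s.min(0),s.max(0))
B=np.array([.486,-.096,.013]); P=np.array([.52,ax(.52),.013])
h=np.degrees(np.arctan2(*(P-B)[1::-1])); O=ori(h,42); print(h,P)
robot.goto(B-.07*u(h)+[0,0,.24],O); print(robot.read_t(),robot.read_position())
robot.move_gripper(.45)
robot.servo_line(B-.062*u(h),speed=.2); print(robot.read_t(),robot.read_force().round(1))
p,d=robot.grab_frame("side"); cv2.imwrite("pics/s1.png",cv2.resize(p[80:300,240:540,::-1],None,fx=2.5,fy=2.5))
E
```

```text
short [ 0.44312067 -0.4004007   0.05034276] [ 0.50293496 -0.34267669  0.15397515]
71.33860839151876 [0.52     0.004672 0.013   ]
2.2417 [ 0.46352188 -0.16264969  0.252914  ]
4.55 [ 0.7 -0.1  0.6]
```

View pics/s1.png

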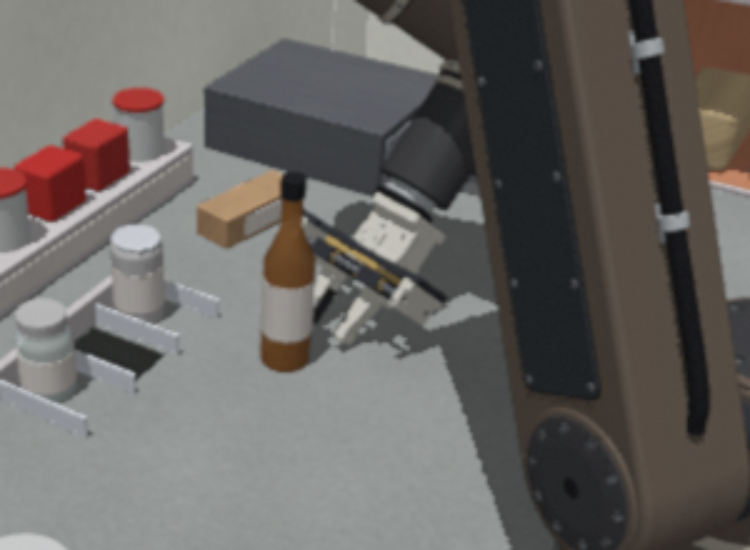

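The tilted gripper is down behind the upright bottle (base at (287,360) in the crop) with both fingers low. Next is the sideways push.

```bash
cat >> h.py <<'E'
def bottle():
    z=[]
    for n in("top","side"):
        p,d=robot.grab_frame(n); W=cloud(n,d); hsv=cv2.cvtColor(p,cv2.COLOR_RGB2HSV)
        m=(hsv[...,0]<20)&(hsv[...,1]>130)&(W[...,2]>.14)&(W[...,2]<.17)&(W[...,0]>.4)&(W[...,0]<.72)&(abs(W[...,1])<.13)
        c=(hsv[...,2]<70)&(W[...,2]>.212)&(W[...,2]<.245)&(W[...,0]>.4)&(W[...,0]<.73)&(abs(W[...,1])<.13)
        for k in(m,c):
            s=W[k]; z.append((int(k.sum()),((s.min(0)+s.max(0))/2).round(4) if len(s) else None))
    return z
E
python3 - <<'E'
from h import *
B=np.array([.486,-.096,.013]); P=np.array([.52,ax(.52),.013]); h=71.34
robot.servo_line(B-.035*u(h),speed=.05)
robot.servo_line(B-.035*u(h)+.03*u(h),speed=.03); print(robot.read_t(),robot.read_force().round(1),bottle())
robot.servo_line(P-.028*u(h),speed=.045); print(robot.read_t(),robot.read_force().round(1),bottle())
p,d=robot.grab_frame("side"); cv2.imwrite("pics/s2.png",cv2.resize(p[80:300,200:500,::-1],None,fx=2.5,fy=2.5))
E
```

```text
6.4417 [ 0.1 -0.2 -1.2] [(0, None), (33, array([ 0.4932, -0.0744,  0.227 ])), (193, array([ 0.4898, -0.0665,  0.1548])), (100, array([ 0.4901, -0.0705,  0.2254]))]
8.5417 [-0.4 -0.6  0.2] [(0, None), (14, array([ 5.122e-01, -3.000e-04,  2.262e-01])), (209, array([0.5143, 0.0115, 0.155 ])), (109, array([0.5177, 0.0072, 0.2254]))]
```

View pics/s2.png

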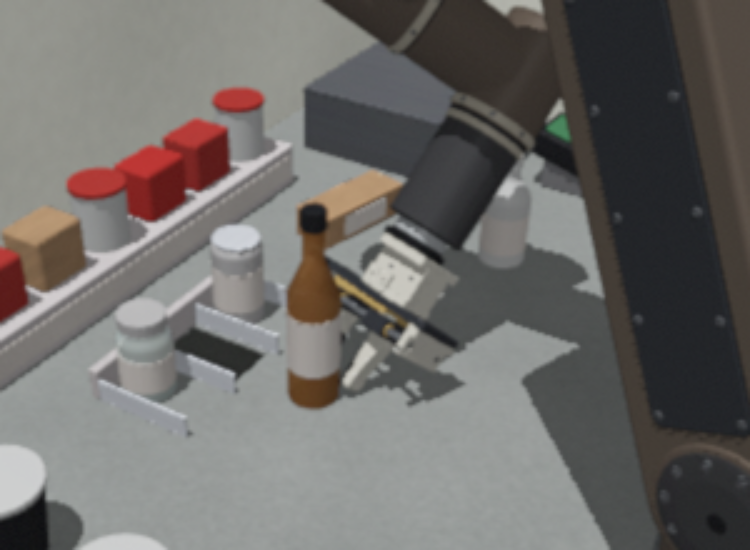

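The bottle stands upright in front of the empty lane (base at (314,400) in the crop), at about (0.519, 0.006). Now I retreat, swing around behind it, and check.

```bash
python3 - <<'E'
from h import *
p0=robot.read_position()
robot.servo_line(p0-.05*u(71.34),speed=.12)
robot.move_gripper(.23)
robot.goto([.445,-.075,.04],ori(40,44)); print(robot.read_qpos().round(0),robot.read_t())
robot.goto([.46,ax(.46)-.003,.03],ori(8,45)); print(robot.read_qpos().round(0),robot.read_t(),robot.read_force().round(1))
print(robot.read_grip_width(),bottle())
p,d=robot.grab_frame("top"); cv2.imwrite("pics/t2.png",cv2.resize(p[110:290,220:420,::-1],None,fx=3.3,fy=3.3,interpolation=2)); np.savez("t2.npz",p=p,d=d)
E
```

```text
[ -32.   16.  -34.  -65.  -46. -149.] 10.225
[ -28.   11.  -49. -108.  -26. -133.] 10.9667 [ 0.4 -0.2  0.7]
0.23446090582196974 [(0, None), (108, array([0.5203, 0.0023, 0.2306])), (198, array([0.5151, 0.0176, 0.155 ])), (110, array([0.5177, 0.0085, 0.2253]))]
```

View pics/t2.png

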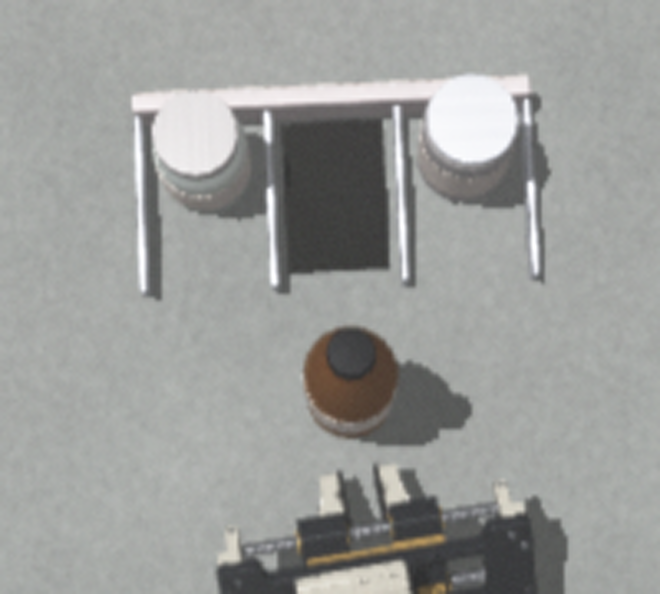

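The bottle is upright and free at (350,380) in the crop, on the lane line to within about 2 mm, with the fingers aligned behind it. Next is pushing into the lane.

```bash
python3 - <<'E'
from h import *
O=ori(6,47); d=.0333
def T(bx,by,dd=d): return np.array([bx,by,.013])-dd*u(6)
robot.servo_line(T(.519,.0035,.048)+[0,0,.01],O,speed=.05)
robot.servo_line(T(.519,.0035,.042),speed=.05); print(robot.read_t(),robot.read_qpos().round(0),robot.read_force().round(1))
robot.servo_line(T(.525,.0037),speed=.03)
robot.servo_line(T(.565,ax(.565)),speed=.04); print(robot.read_t(),robot.read_force().round(1),robot.read_position().round(4),bottle())
p,_=robot.grab_frame("top"); cv2.imwrite("pics/t3.png",cv2.resize(p[110:290,220:420,::-1],None,fx=3.3,fy=3.3,interpolation=2))
E
```

```text
11.9167 [ -39.   21.  -54. -123.  -38. -107.] [-0.5  0.2  0. ]
13.7083 [-0.5 -0.  -0.4] [0.5319 0.0022 0.0131] [(0, None), (115, array([0.5661, 0.0047, 0.2277])), (191, array([0.561 , 0.0164, 0.1552])), (108, array([0.5618, 0.0093, 0.2256]))]
```

View pics/t3.png

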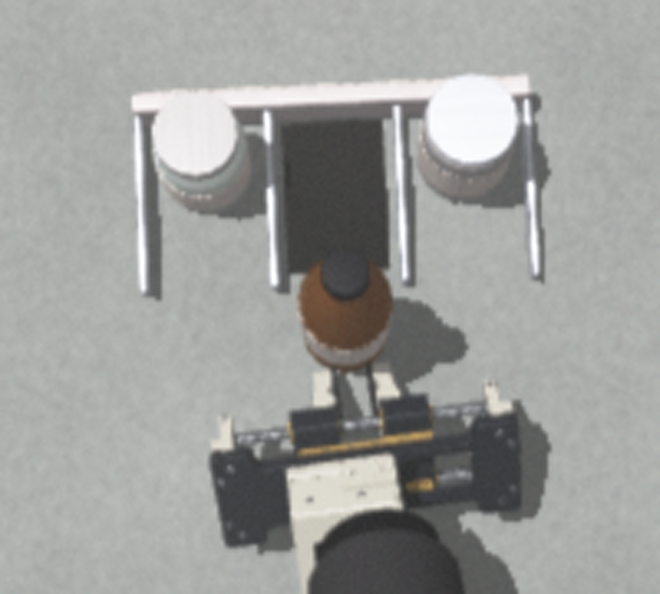

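The bottle is centred at the lane mouth (345,300 in the crop, between the divider tips at 278 and 405), nestled against both fingers. I continue to the stop and creep the last part under force watch.

```bash
python3 - <<'E'
from h import *
d=.0333
def T(bx,by,dd=d): return np.array([bx,by,.013])-dd*u(6)
robot.servo_line(T(.62,ax(.62)+.0005),speed=.04); print(robot.read_force().round(1))
robot.servo_line(T(.672,ax(.672)+.0005),speed=.04); f0=robot.read_force(); print(robot.read_t(),f0.round(1),bottle())
x=.672
while x<.700:
    x+=.002; robot.servo_line(T(x,ax(x)+.0005),speed=.02); f=robot.read_force(); print(round(x,4),f.round(1),robot.read_position()[0].round(4))
    if f[0]<-7: break
print(robot.read_t(),bottle())
p,_=robot.grab_frame("top");q,_=robot.grab_frame("side")
cv2.imwrite("pics/f.png",np.hstack([cv2.resize(a[:,:,::-1],(400,400),interpolation=2) for a in(p[100:240,250:390],q[130:270,220:360])]))
E
```

```text
[-1.5 -0.1  0.2]
16.8333 [-0.8  0.3 -0.4] [(0, None), (237, array([ 0.5557, -0.0169,  0.2284])), (180, array([0.6657, 0.02  , 0.155 ])), (374, array([0.5418, 0.0112, 0.2285]))]
0.674 [0.3 0.  0.8] 0.641
0.676 [-0.7  0.1  0.4] 0.6431
0.678 [ 0.   0.5 -0.1] 0.6451
0.68 [-1.8  0.8  0.3] 0.6471
0.682 [-1.5 -0.1  0.1] 0.649
0.684 [-0.3 -0.1 -0. ] 0.6511
0.686 [-3.7  0.1  2.3] 0.6526
0.688 [-10.9  -2.3   5.5] 0.6532
18.9333 [(0, None), (212, array([ 0.5672, -0.0148,  0.2286])), (186, array([0.6777, 0.0201, 0.155 ])), (371, array([0.5483, 0.0117, 0.2284]))]
```

View pics/f.png

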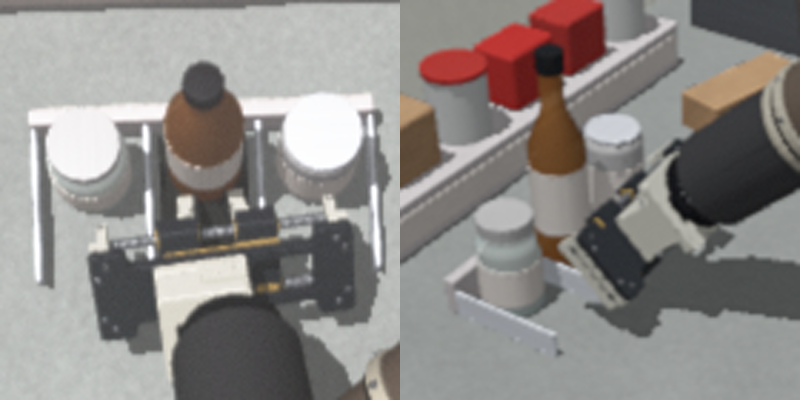

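The force rose to 11 N at x ≈ 0.686, exactly where the stop should be. The bottle is upright between the dividers with jar and can undisturbed. Now I withdraw straight back along the lane and check.

```bash
python3 - <<'E'
from h import *
p0=robot.read_position(); v=np.array([1,.022,0])
robot.servo_line(p0-.01*v,speed=.02)
robot.servo_line(p0-.155*v,speed=.1); print(robot.read_t(),robot.read_position(),robot.read_force().round(1))
robot.goto([.445,-.075,.06],ori(40,44))
robot.goto([.43,-.2,.25],ori(71,42)); robot.movej([-55.227,20.546,.682,0,-70.136,-16.507]); print(robot.read_t())
p,d=robot.grab_frame("top");q,_=robot.grab_frame("side"); print(bottle())
W=cloud("top",d)
s=W[(W[...,2]>.212)&(W[...,2]<.245)&(W[...,0]>.6)&(W[...,0]<.75)&(abs(W[...,1])<.1)];print("cap",s.min(0),s.max(0))
a=np.load("top0.npz")["p"].astype(int); m=(abs(p.astype(int)-a).sum(2)>60).astype(np.uint8); m=cv2.morphologyEx(m,2,np.ones((3,3)))
print([cv2.boundingRect(c) for c in cv2.findContours(m,0,2)[0]])
cv2.imwrite("pics/g.png",np.hstack([cv2.resize(a[:,:,::-1],(400,400),interpolation=2) for a in(p[100:240,250:390],q[130:270,220:360])]))
E
```

```text
21.4667 [0.49877362 0.00190617 0.01245241] [-0.1 -1.3 -0.4]
25.4667
[(0, None), (173, array([0.6845, 0.0088, 0.2262])), (185, array([0.6788, 0.0199, 0.1549])), (103, array([0.6832, 0.0111, 0.2251]))]
cap [ 0.67233966 -0.00349194  0.21274935] [0.7003167  0.02112825 0.2390405 ]
[(628, 358, 11, 5), (359, 224, 49, 35), (344, 151, 6, 19), (308, 151, 27, 15), (336, 145, 7, 27), (307, 121, 28, 25)]
```

View pics/g.png

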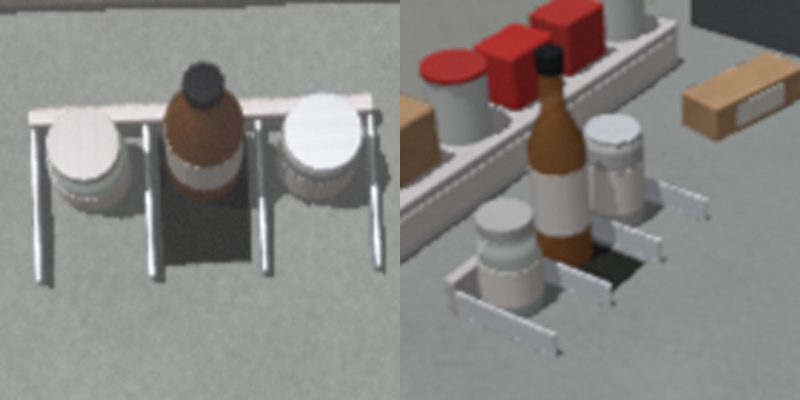

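The bottle stands upright and free at (0.686, 0.009), against the stop. The before/after difference shows only the bottle and its shadow, plus a sliver at the far right image edge, away from the counter items.

```bash
python3 -c "
from rig import robot
print(robot.job_done(), robot.read_t())"
```

```text
the job is handed in; nothing more can be done
the job is handed in; nothing more can be done
```

I slid the sauce bottle upright into the empty middle lane until it met the back stop. It stands free there, nothing else on the counter visibly moved, and I handed the job in at about 26 s.

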